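# Dust out a bisque vase and hold the brush in the extractor port

### The arm

A 7-joint arm with a two-finger parallel gripper is mounted at the origin on the work surface. World frame = base frame: x ahead of the robot, y to its left, z up, the work surface at z = 0. Lengths are in m, angles in rad, forces in N, time in s.
With the tool pointing down it reaches from about 0.425 to 0.925 m from the base axis. Payload 6.8 kg.
Tool frame: the origin (TCP) lies at the very end of the fingers, on their centre line; the grasp point (between the pads) lies 19 mm behind it; z points along the fingers, y is the line along which they close (so a half turn about z gives the same grasp; the last joint's range is limited). The gripper opens to 85 mm and grips with 20 to 120 N. Pads are 22 mm wide; open, the fingers measure 114 mm over their backs; the gripper's body (76 mm by 85 mm) begins 54 mm behind the grasp point. The pads swing forward as they close: fully open they stand 13 mm farther back than shut.
Start: joints at [-1.444, 0.477, 0.022, 1.555, -0.011, 1.109, -0.083], TCP at [0.157, 0.656, 0.231] pointing down, gripper open.
Joint ranges: [-2.96, 2.96], [-0.34, 2.1], [-1.41, 1.46], [0.24, 2.44], [-1.37, 4.51], [0.17, 1.92], [-2.96, 2.96]. Speed limits (rad/s): [2.39, 2.39, 3.14, 3.14, 3.14, 3.14, 3.14].

### API

Orientations are given as a rotation vector (axis times angle).
In Python, from bench import monitor, optics, r gives the robot as it stands.
- The arm moves only by the shell command python3 -m crank 'ROWS' [OPENING] [FORCE]. ROWS is JSON, a list of rows, each a list of 2 entries, a list of its own where there are three numbers: the shift along the tool's x, y, z in cm, then the turn, a rotation vector about the tool's x, y, z in rad. A call has 1 to 5 rows; each row shifts and turns the commanded pose from where the row before left it, along the tool's axes as they then stand; what a row does not reach is not made up. A row lasts 1/10 s, in which the tool goes at most 50 mm and 8.59 degrees, less where a joint would pass 70% of its speed; a pose out of reach is approached as far as the arm can. A call is refused whole if a number of a shift passes 5 or a number of a turn 0.15, either way. A call with a gripper value outside its range is refused whole. OPENING is the finger opening in cm, from 0 to 8.54, set as the call begins (- or left out, the last holds). The fingers move at their own pace and stop on an object; FORCE is the grip in N (left out, the last holds). Time passes only in rows, so rows that do not move let the fingers close. It gives the time, the measured TCP pose, the force, the opening and the grip force at its end, in the units of the state.
- monitor.get_obs(): the state, without advancing time (a new reading comes with each control period).
- optics.grab_frame(name): name is "scene" or "side" or "wrist"; returns (picture, depth): 480x640x3 uint8, red, green, blue; 480x640 float32, m along the optical axis (not along the pixel's ray), 0 where there is no reading.
- optics.camera_model(name): a dict with "vertical_fov" (degrees; the focal length in pixels is half the picture's height over the tangent of half this angle, whatever the lens; pixels are square), "cx", "cy" (the principal point, pixels), "R" (3x3) and "t" (3): a world point X has camera coordinates R X + t; the wrist camera has in their place "hand_eye" (4x4, takes a point from camera to tool coordinates, whose origin is the TCP and whose axes are the flange's). Camera axes: x right, y down, z forward; pixel columns grow to the right and rows downward; lengths in m; the calibration is good to about 2 mm. A picture is of the moment at which its call begins: read the wrist's pose just before it. camera_model takes no time and is no camera call.
- r.hand_in(): hands the job in; it is judged then, once.
The state is a dict: "clock": time; "joints": joint angles; "qvel": joint speeds; "tau": joint torques, N m; "tcp_pos": TCP position; "orientation": TCP orientation; "contact_force": force on the tool from outside, world axes, zero at the start; "moment": the same for the moment, N m; "grip_width": finger opening in m; "gripper_force": force on a finger pad.
Only numpy, scipy, OpenCV 4.12 (cv2) and the standard library are available. Lean on these libraries where they do the work, as an engineer would, in place of code of your own. Each camera call takes 0.05 s, during which the arm holds its last target. There are 200 camera calls.

### The job

Take the long brush from its wooden stand and work it down nearly to the floor of the tall narrow vase and back up towards its rim, twice. Then lower the brush head-first into the round upright port of the dust extractor, without touching the extractor with the brush, until all the bristles are below the port's rim, and finish still holding it there, upright, still and centred in the port. Leave the vase standing in its place and the bowl, cup and jar alone.

Things in the scene. Friction and masses are not known exactly. Their poses are not given: they have to be found in the camera images.
- brush_grip (a point): Centre of the brush's handle: a pale wooden square bar, 22 x 22 mm, 60 mm high, the top part of the 160 mm long brush (0.09 kg). The brush stands upright, head down, loose in its stand. This point is on the brush's axis, half-way up the handle; z points up along the brush, x and y are normal to the handle's flat sides.
- brush_tip (a point): Flat lower end of the brush's bristle head, on the brush's axis, 130 mm below the handle's centre. Same axes.
- bristle_top (a point): Upper end of the stiff round bristle head (25 mm in diameter, 47 mm long with its steel cap), on the brush's axis, 47 mm above the head's lower end and 83 mm below the handle's centre. Between head and handle is a bare round steel stem, 9 mm thick, 53 mm long.
- stand: Dark wooden block, 90 x 90 mm and 75 mm high, fixed to the table, with one round vertical hole in its top, 28 mm in diameter and 60 mm deep, in which the brush stands. Origin: centre of its underside, z up; the hole is on its axis.
- vase_floor (a point): Centre of the inner floor of the tall narrow open vase of unglazed clay (0.5 kg, loose on the table). z up. The vase is 110 mm high and at most 70 mm wide; this point is 7 mm above its underside and its rim is 103 mm above this point. The inside is at least 48 mm wide all the way down.
- port_mouth (a point): Centre of the mouth of the extractor's port, in the plane of its rim, 110 mm above the table; z up. The port is an upright aluminium tube, 40 mm inner and 52 mm outer diameter, standing 28 mm above the flat top of the extractor; a low flange, 76 mm wide, rings its foot; below the mouth it is free to 100 mm depth.
- extractor: Dust extractor: grey louvred steel box, 250 x 260 mm, 80 mm high, fixed to the table. Origin: on the table, straight below the port's mouth; z up, x to its rear. The box reaches 70 mm to the front of the origin and 180 mm to the rear; a round filter, 104 mm wide, top 126 mm above the table, stands on it at x 122, y 60 mm.
- bowl: Bystander: wide white bowl, 120 mm across, 50 mm high, loose. Origin: centre of its underside.
- cup: Bystander: short wide clay cup, 84 mm across, 60 mm high, loose. Origin: centre of its underside.
- jar: Bystander: closed jar, 60 mm across, 75 mm high, loose. Origin: centre of its underside.
Not all that is in view belongs to the job. What is shaped like the part that bears vase_floor but yellow is not meant.

How it is judged:
On the way, in this order (a step that is already met when the one before it is completed fails the run):
1. the held brush reaches down to within 25 mm of the vase's floor (horizontal distance between brush_tip and vase_floor below 0.022 m and z of brush_tip in the frame of vase_floor below 0.025 m and contact force between the fingers and brush above 1 N), for 0.05 s.
2. its lower end is drawn up at least 65 mm above the vase's floor, still over the vase (horizontal distance between brush_tip and vase_floor below 0.022 m and z of brush_tip in the frame of vase_floor above 0.065 m and contact force between the fingers and brush above 1 N), for 0.05 s.
3. it goes down to within 25 mm of the floor a second time (all of step 1), for 0.05 s.
4. it is drawn up at least 65 mm a second time (all of step 2), for 0.05 s.
At the end, for the whole second after the job is handed in: Still gripped: all bristles 1 mm or more below the port's rim, both ends of the bristle head within 5 mm of the port's axis, brush within 0.1 rad of upright, slower than 20 mm/s, not touching the extractor; vase upright within 30 mm of its start (z of bristle_top in the frame of port_mouth below -0.001 m and horizontal distance between each of brush_tip, bristle_top and port_mouth below 0.005 m and angle between each of brush_grip, vase_floor's own z axis and vertical below 0.1 rad and contact force between the fingers and brush above 1 N and contact force between brush and extractor below 0.2 N and linear speed of brush below 0.02 m/s and distance of vase_floor from where it was at the start of the episode below 0.03 m); the arm keeps its last pose, push and grip.
It fails at once if the brush touches the extractor (0.3 N) (contact force between brush and extractor above 0.3 N).
It fails at once if the vase is pushed more than 30 mm away or tipped over (distance of vase_floor from where it was at the start of the episode above 0.03 m or angle between vase_floor's own z axis and vertical above 0.3 rad).
It fails at once if the bowl is displaced by more than 25 mm or tipped over (distance of bowl from where it was at the start of the episode above 0.025 m or angle between bowl's own z axis and vertical above 0.3 rad).
It fails at once if the cup is displaced by more than 25 mm or tipped over (distance of cup from where it was at the start of the episode above 0.025 m or angle between cup's own z axis and vertical above 0.3 rad).
It fails at once if the jar is displaced by more than 25 mm or tipped over (distance of jar from where it was at the start of the episode above 0.025 m or angle between jar's own z axis and vertical above 0.3 rad).
It also fails if it takes over 58 s, if anything falls off the work surface, if the arm or the gripper's body presses on something with over 40 N, if the wrist force passes 120 N, or if a joint passes its speed limit or range.

## Working session

There is one attempt and no reset: what is moved stays moved. The work goes in short steps, Python scripts to look and compute and a shell command to move; the robot and the scene stay as the last step left them, time stands still between calls to the robot, and variables do not carry over. Pictures are saved under pics/ and viewed, at most 10 in all, crops included, and the job is handed in when it is done.

```bash
ls; mkdir -p pics; python3 - <<'E'
from bench import monitor, optics
import cv2,numpy as np
print(monitor.get_obs())
for n in ["scene","side"]:
    p,d=optics.grab_frame(n); np.savez(n+".npz",p=p,d=d)
    print(n,optics.camera_model(n)); cv2.imwrite(f"pics/{n}0.png",p[:,:,::-1])
print(optics.camera_model("wrist"))
E
```

```text
pics
{'clock': 0.0, 'joints': array([-1.44409226,  0.47780267,  0.02234252,  1.55645083, -0.01151452,
        1.1093266 , -0.08306435]), 'qvel': array([-0.00032287, -0.00037546,  0.00050003, -0.00068276, -0.0017856 ,
       -0.00011613, -0.00067872]), 'tau': array([-1.26294012e-04, -5.96450007e+01,  1.60796966e+00, -2.81207621e+01,
        1.24441463e-02,  9.29964735e-03,  8.49586002e-06]), 'tcp_pos': array([0.15691326, 0.6558897 , 0.23032433]), 'orientation': array([-3.67896486e-01, -3.11988383e+00,  2.91707849e-03]), 'contact_force': array([-0.67099627,  0.29402218, -0.98887286]), 'moment': array([ 0.05168374,  0.00280024, -0.01171922]), 'gripper_force': 0.0, 'grip_width': 0.08539661446996565}
scene {'vertical_fov': 46.94124004440317, 'cx': 319.0525464149638, 'cy': 250.5197776629538, 'R': array([[ 2.72055010e-02,  9.99459391e-01,  1.84603813e-02],
       [ 5.77059743e-01, -6.22911358e-04, -8.16701699e-01],
       [-8.16248684e-01,  3.28715218e-02, -5.76764726e-01]]), 't': array([-0.01039651, -0.26530965,  1.65550886])}
side {'vertical_fov': 55.54792161244625, 'cx': 326.56647510622577, 'cy': 246.1282445430904, 'R': array([[-0.84483396, -0.53498549,  0.00678948],
       [-0.35035831,  0.5435962 , -0.76272683],
       [ 0.40435705, -0.64675629, -0.64668515]]), 't': array([0.50630648, 0.30713366, 0.69923788])}
{'vertical_fov': 66.75472590727703, 'cx': 319.00931332364394, 'cy': 240.96625616253104, 'hand_eye': array([[ 1.26413305e-03, -9.47087215e-01, -3.20973846e-01,
         8.27606551e-02],
       [ 9.99999200e-01,  1.20946302e-03,  3.69703269e-04,
        -7.97738740e-04],
       [ 3.80647581e-05, -3.20974057e-01,  9.47087986e-01,
        -1.41639174e-01],
       [ 0.00000000e+00,  0.00000000e+00,  0.00000000e+00,
         1.00000000e+00]])}
```

View pics/scene0.png

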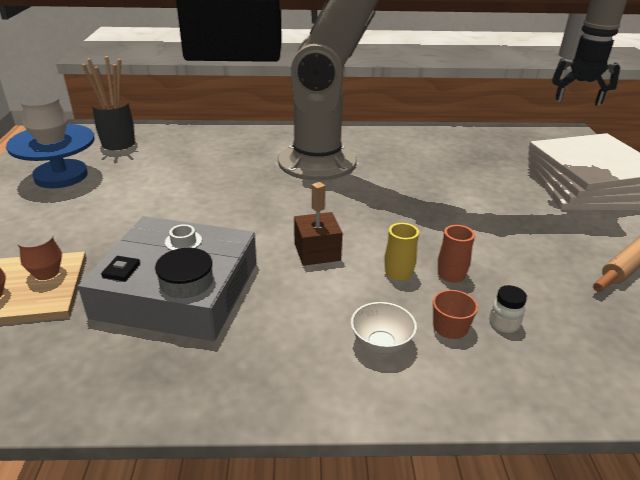

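View pics/side0.png

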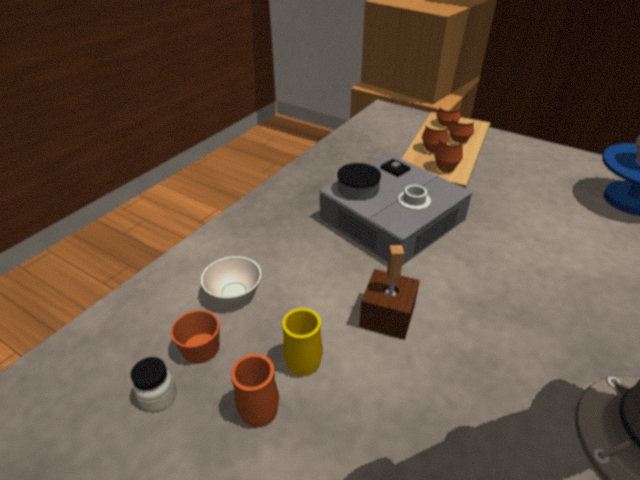

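The tall vases are yellow at scene (403,250) / side (302,342) and red-brown clay at scene (456,253) / side (256,390). The clay one fits, because yellow is excluded. The port is at (183,235), the stand at (318,238) with the handle at (318,197), and the cup, bowl and jar are in front.

```bash
cat > h.py <<'E'
import numpy as np,cv2
from bench import monitor, optics
from scipy.spatial.transform import Rotation as Rot
def model(n):
    m=optics.camera_model(n); m["f"]=240/np.tan(np.radians(m["vertical_fov"]/2)); return m
def pose(o=None):
    o=o or monitor.get_obs(); return Rot.from_rotvec(o["orientation"]).as_matrix(),o["tcp_pos"]
def ext(n,o=None):
    m=model(n)
    if n=="wrist":
        R,t=pose(o); H=m["hand_eye"]; return m,R@H[:3,:3],R@H[:3,3]+t
    return m,m["R"].T,-m["R"].T@m["t"]
def cloud(n,d,o=None):
    m,R,t=ext(n,o); v,u=np.mgrid[:480,:640]
    return (np.dstack([(u-m["cx"])/m["f"],(v-m["cy"])/m["f"],np.ones_like(d)])*d[...,None])@R.T+t
def toplane(n,uv,z,o=None):
    m,R,t=ext(n,o); uv=np.atleast_2d(uv).astype(float)
    r=np.c_[(uv-[m["cx"],m["cy"]])/m["f"],np.ones(len(uv))]@R.T
    return t+r*((z-t[2])/r[:,2])[:,None]
def circ(P):
    A=np.c_[2*P[:,:2],np.ones(len(P))]; s=np.linalg.lstsq(A,(P[:,:2]**2).sum(1),rcond=None)[0]
    return s[0],s[1],np.sqrt(s[2]+s[0]**2+s[1]**2)
E
cat > m.py <<'E'
from h import *
box={"scene":dict(vase=(438,222,476,285),yel=(384,220,422,284),port=(162,220,206,252),handle=(308,180,330,214),stand=(288,210,348,268),bowl=(348,300,420,356),cup=(430,288,480,340),jar=(490,284,528,336),filt=(150,245,218,300)),
"side":dict(vase=(228,350,284,428),yel=(278,304,326,378),port=(396,180,434,210),handle=(384,242,408,284),stand=(355,265,424,338),bowl=(196,254,268,312),cup=(168,308,224,364),jar=(128,356,180,412),filt=(332,160,386,198))}
zr=dict(vase=(.1,.12),yel=(.1,.12),port=(.1,.12),handle=(.165,.19),stand=(.07,.08),bowl=(.042,.06),cup=(.052,.07),jar=(.068,.085),filt=(.12,.135))
for n in box:
    d=np.load(n+".npz"); P=cloud(n,d["d"])
    for k,(a,b,c,e) in box[n].items():
        Q=P[b:e,a:c].reshape(-1,3); Q=Q[(d["d"][b:e,a:c].ravel()>0)&(Q[:,2]>.01)]
        zt=np.percentile(Q[:,2],99)
        S=Q[(Q[:,2]>zr[k][0])&(Q[:,2]<zr[k][1])]
        if len(S)<5: print(n,k,"few",zt);continue
        (cx,cy),(w,h),ang=cv2.minAreaRect(S[:,:2].astype(np.float32)*1000)
        print(n,k,len(S),"ztop %.3f"%zt,"circ",np.round(circ(S),4),"rect",np.round([cx,cy,w,h,ang],1))
p=np.vstack([cv2.resize(np.load("scene.npz")["p"][200:350,340:540],(800,600))])
cv2.imwrite("pics/crop.png",p[:,:,::-1])
E
python3 m.py
```

```text
scene vase 373 ztop 0.113 circ [0.5547 0.2852 0.0288] rect [553.6 285.8  63.   64.2  57.1]
scene yel 374 ztop 0.113 circ [0.547  0.1701 0.0288] rect [545.8 169.9  64.7  63.5  26.5]
scene port 306 ztop 0.128 circ [ 0.5482 -0.2876  0.0232] rect [ 548.4 -287.4   53.8   51.7   31. ]
scene handle 116 ztop 0.178 circ [ 0.469  -0.007   0.0104] rect [468.4  -6.3  26.2  23.2  37.9]
scene stand 928 ztop 0.105 circ [ 0.4698 -0.0064  0.0396] rect [466.8  -6.3  95.2  91.7  12.3]
scene bowl 735 ztop 0.053 circ [0.7627 0.1064 0.0564] rect [761.4 106.9 119.  118.7  12.5]
scene cup 499 ztop 0.063 circ [0.7209 0.2459 0.0392] rect [719.8 246.2  84.7  83.1   2.8]
scene jar 484 ztop 0.079 circ [0.7118 0.3541 0.0199] rect [710.5 355.   52.5  54.3  22.8]
scene filt 1626 ztop 0.129 circ [ 0.6829 -0.2593  0.0377] rect [ 681.  -259.6  102.7  103.7   84.4]
side vase 670 ztop 0.111 circ [0.5502 0.2828 0.0287] rect [551.  281.9  62.1  63.9  30.9]
side yel 541 ztop 0.111 circ [0.5429 0.1678 0.0288] rect [543.6 167.3  62.6  63.3  62.6]
side port 216 ztop 0.110 circ [ 0.5453 -0.2904  0.0231] rect [ 545.3 -291.2   52.6   49.7   77.3]
side handle 159 ztop 0.175 circ [ 0.4652 -0.0088  0.0096] rect [465.2  -9.5  22.   22.7  34.8]
side stand 1580 ztop 0.142 circ [ 0.465  -0.009   0.0386] rect [465.7 -10.6  90.1  93.5  12.1]
side bowl 530 ztop 0.056 circ [0.7587 0.1106 0.0593] rect [748.9 117.2 117.1 156.8  40.3]
side cup 484 ztop 0.061 circ [0.7175 0.2433 0.0394] rect [718.  242.6  83.   83.1  82.8]
side jar 839 ztop 0.076 circ [0.7064 0.3525 0.0192] rect [706.9 351.9  52.5  52.3  24.5]
side filt 865 ztop 0.127 circ [ 0.6774 -0.2608  0.0374] rect [ 678.1 -262.7  101.7  103.7   87.7]
```

View pics/crop.png

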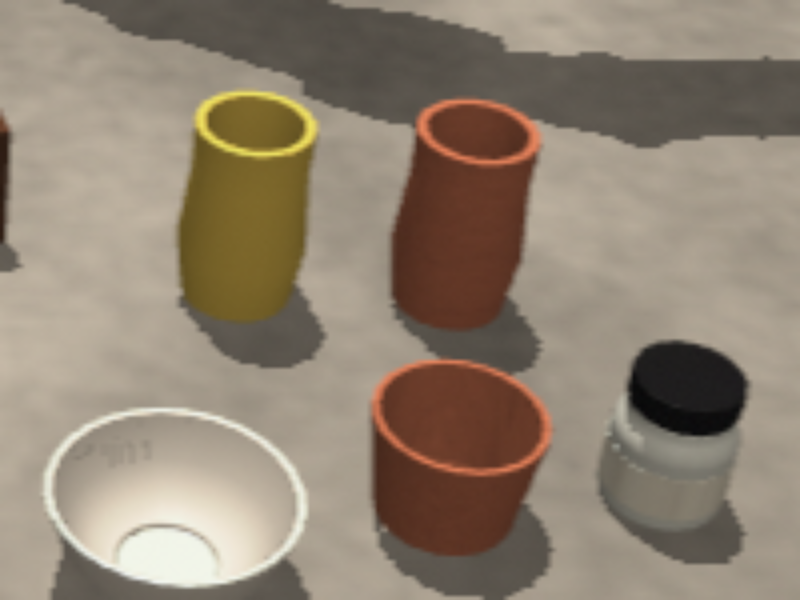

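The crop confirms it: the tall clay vase (rim at crop 478,130) stands right of the yellow lookalike, and the short cup is separate. Next I move over towards the brush.

```bash
R='[[[-3.6,-2.5,0],[0,0,0]],[[-3.6,-2.5,0],[0,0,0]],[[-3.6,-2.5,0],[0,0,0]],[[-3.6,-2.5,0],[0,0,0]],[[-3.6,-2.5,0],[0,0,0]]]' ; unset R
python3 -m crank '[[[-3.6,-2.5,0],[0,0,0]],[[-3.6,-2.5,0],[0,0,0]],[[-3.6,-2.5,0],[0,0,0]],[[-3.6,-2.5,0],[0,0,0]],[[-3.6,-2.5,0],[0,0,0]]]'
python3 -m crank '[[[-3.6,-2.5,0],[0,0,0]],[[-3.6,-2.5,0],[0,0,0]],[[-3.6,-2.5,0],[0,0,0]],[[-3.6,-2.5,0],[0,0,0]],[[-3.6,-2.5,0],[0,0,0]]]'
python3 -m crank '[[[-1.2,-4,-1],[0,0,0]],[[-1.2,-4,-1],[0,0,0]],[[-1.2,-4,-1],[0,0,0]],[[-1.2,-4,-1],[0,0,0]],[[-1.2,-4,-1],[0,0,0]]]'
python3 -m crank '[[[-1.2,-4,0],[0,0,0]],[[-1.2,-4,0],[0,0,0]],[[-1.2,-4,0],[0,0,0]],[[0,0,0],[0,0,0.12]],[[0,0,0],[0,0,0.12]]]'
python3 -m crank '[[[0,0,0],[0,0,0.12]],[[0,0,0],[0,0,0.12]],[[0,0,0],[0,0,0.12]],[[0,0,0],[0,0,0.12]],[[0,0,0],[0,0,0]]]'
python3 -m crank '[[[0,0,0],[0,0,0]],[[0,0,0],[0,0,0]]]'
python3 - <<'E'
from h import *
o=monitor.get_obs(); p,d=optics.grab_frame("wrist"); np.savez("w1.npz",p=p,d=d); cv2.imwrite("pics/w1.png",p[:,:,::-1])
R,t=pose(o); print(R.round(4),t,o["joints"].round(2))
P=cloud("wrist",d,o)
def rep(z0,z1):
    m=(d>0)&(P[...,2]>z0)&(P[...,2]<z1)&(np.hypot(P[...,0]-.467,P[...,1]+.008)<.07)
    S=P[m]; v,u=np.nonzero(m)
    print(len(S),S.mean(0).round(4),cv2.minAreaRect(S[:,:2].astype(np.float32)*1000),circ(S),u.mean(),v.mean(),np.percentile(S[:,2],95))
rep(.16,.19); rep(.07,.08)
E
```

```text
clock: 0.6
tcp_pos: [0.3039, 0.4913, 0.231]
orientation: [-0.368, -3.12, 0.001]
contact_force: [1.3, 1.3, -0.4]
grip_width: 0.0854
gripper_force: 0.0
clock: 1.1
tcp_pos: [0.4497, 0.3279, 0.2311]
orientation: [-0.368, -3.12, 0.0]
contact_force: [0.4, 0.9, -0.5]
grip_width: 0.085
gripper_force: 0.0
clock: 1.6
tcp_pos: [0.4604, 0.1193, 0.2814]
orientation: [-0.368, -3.12, 0.0]
contact_force: [1.0, -0.6, -0.7]
grip_width: 0.0852
gripper_force: 0.0
clock: 2.1
tcp_pos: [0.4675, -0.0057, 0.2811]
orientation: [-0.752, -3.05, 0.0]
contact_force: [0.7, 0.8, 0.3]
grip_width: 0.0855
gripper_force: 0.0
clock: 2.6
tcp_pos: [0.4676, -0.004, 0.281]
orientation: [-1.445, -2.789, 0.001]
contact_force: [-0.2, -0.1, 0.1]
grip_width: 0.0855
gripper_force: 0.0
clock: 2.8
tcp_pos: [0.4678, -0.004, 0.2812]
orientation: [-1.44, -2.792, 0.0]
contact_force: [-0.4, -0.0, -0.2]
grip_width: 0.0853
gripper_force: 0.0
[[-5.797e-01  8.148e-01 -2.000e-04]
 [ 8.148e-01  5.797e-01 -0.000e+00]
 [ 1.000e-04 -2.000e-04 -1.000e+00]] [ 0.46780313 -0.00395128  0.28120041] [-0.54  0.07  0.44  1.99 -0.03  1.09  0.54]
983 [ 0.4645 -0.0084  0.1727] ((465.335693359375, -9.778538703918457), (21.433208465576172, 22.052322387695312), 35.222808837890625) (np.float64(0.46487645353071894), np.float64(-0.008980510536969494), np.float64(0.009224219171758908)) 312.48423194303155 239.85656154628688 0.17478458436340058
6621 [ 0.4619 -0.0042  0.0739] ((465.71697998046875, -9.932395935058594), (90.09022521972656, 90.38028717041016), 12.459224700927734) (np.float64(0.46565536605208235), np.float64(-0.009994060177700548), np.float64(0.039021468724867184)) 314.6044404168555 202.31777677088053 0.07511128767983394
```

View pics/w1.png

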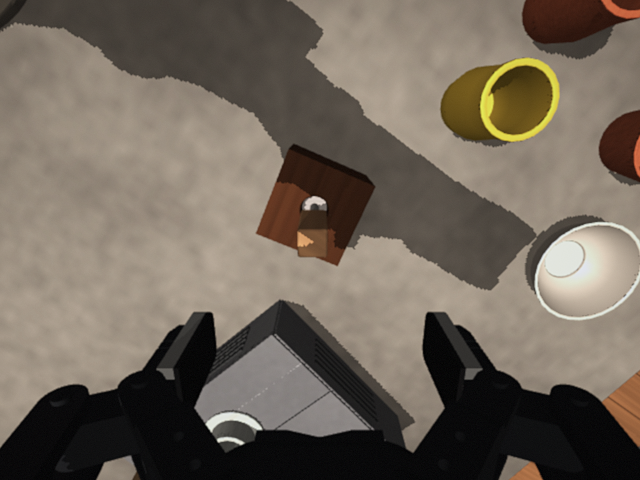

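The view shows the handle top at (312,245) and the stand at (315,205); the tool yaw already matches the handle. I descend and grip.

```bash

python3 -m crank '[[[-0.33,-0.54,0],[0,0,0]],[[0,0,4],[0,0,0]],[[0,0,4],[0,0,0]],[[0,0,3],[0,0,0]],[[0,0,2],[0,0,0]]]'
python3 -m crank '[[[0,0,1.5],[0,0,0]],[[0,0,1],[0,0,0]],[[0,0,0],[0,0,0]],[[0,0,0],[0,0,0]]]'
python3 -m crank '[[[0,0,0],[0,0,0]],[[0,0,0],[0,0,0]],[[0,0,0],[0,0,0]],[[0,0,0],[0,0,0]],[[0,0,0],[0,0,0]]]' 1.5 60
python3 -m crank '[[[0,0,0],[0,0,0]],[[0,0,0],[0,0,0]],[[0,0,0],[0,0,0]],[[0,0,0],[0,0,0]],[[0,0,0],[0,0,0]]]'
```

```text
clock: 3.35
tcp_pos: [0.4641, -0.0104, 0.1493]
orientation: [-1.442, -2.789, 0.003]
contact_force: [0.3, 1.4, 0.2]
grip_width: 0.0852
gripper_force: 0.0
clock: 3.75
tcp_pos: [0.4657, -0.01, 0.1267]
orientation: [1.443, 2.79, 0.0]
contact_force: [0.3, -0.2, 0.4]
grip_width: 0.0853
gripper_force: 0.0
clock: 4.25
tcp_pos: [0.4658, -0.0097, 0.1267]
orientation: [1.443, 2.79, 0.001]
contact_force: [-0.4, -0.5, 5.1]
grip_width: 0.0214
gripper_force: 59.0
clock: 4.75
tcp_pos: [0.4658, -0.0097, 0.1266]
orientation: [1.443, 2.79, 0.001]
contact_force: [-0.4, 0.5, 5.6]
grip_width: 0.0212
gripper_force: 59.2
```

```bash

python3 -m crank '[[[0,0,-1],[0,0,0]],[[0,0,-2],[0,0,0]],[[0,0,-3],[0,0,0]],[[0,0,-4],[0,0,0]],[[0,0,-4],[0,0,0]]]'
python3 -m crank '[[[0,0,-1.5],[0,0,0]],[[1.18,1.49,0],[0,0,0]],[[2.36,2.98,0],[0,0,0]],[[2.36,2.98,0],[0,0,0]],[[2.36,2.98,0],[0,0,0]]]'
python3 -m crank '[[[2.36,2.98,0],[0,0,0]],[[2.36,2.98,0],[0,0,0]],[[2.36,2.98,0],[0,0,0]],[[2.36,2.98,0],[0,0,0]],[[1.2,1.5,0],[0,0,0]]]'
python3 -m crank '[[[0,0,0],[0,0,0]],[[0,0,0],[0,0,0]]]'
cat > look.py <<'E'
from h import *; import sys
tag=sys.argv[1]; o=monitor.get_obs(); R,t=pose(o); print("tcp",t.round(4),R.round(3).tolist())
for n in ["scene","side","wrist"]:
    p,d=optics.grab_frame(n); np.savez(f"{tag}{n}.npz",p=p,d=d,t=t,R=R); P=cloud(n,d,o)
    rr=np.hypot(P[...,0]-t[0],P[...,1]-t[1]); zt=t[2]-.111
    for lab,a,b in [("head",zt,zt+.045),("stem",zt+.052,zt+.09)]:
        m=(d>0)&(rr<.03)&(P[...,2]>a)&(P[...,2]<b); v,u=np.nonzero(m)
        if len(u)<10: print(n,lab,"few"); continue
        S=P[m]; q=S[:,2]
        print(n,lab,len(u),"px",u.mean().round(1),v.mean().round(1),"circ",np.round(circ(S),4),"mean",S.mean(0).round(4),"zmin",q.min().round(4))
    cv2.imwrite(f"pics/{tag}{n}.png",p[:,:,::-1])
E
python3 look.py v
```

```text
clock: 5.25
tcp_pos: [0.4645, -0.0102, 0.2677]
orientation: [-1.444, -2.789, 0.002]
contact_force: [1.2, 0.2, -1.3]
grip_width: 0.0215
gripper_force: 58.9
clock: 5.75
tcp_pos: [0.5027, 0.1189, 0.2817]
orientation: [-1.444, -2.79, 0.0]
contact_force: [-0.1, -0.3, -0.3]
grip_width: 0.0215
gripper_force: 59.0
clock: 6.25
tcp_pos: [0.5503, 0.2862, 0.281]
orientation: [-1.438, -2.792, -0.0]
contact_force: [0.4, 0.2, -1.0]
grip_width: 0.0214
gripper_force: 59.0
clock: 6.45
tcp_pos: [0.5505, 0.2817, 0.281]
orientation: [-1.443, -2.79, 0.003]
contact_force: [-0.7, -0.9, -1.7]
grip_width: 0.0215
gripper_force: 59.0
tcp [0.5505 0.2817 0.281 ] [[-0.578, 0.816, -0.001], [0.816, 0.578, -0.001], [-0.001, -0.001, -1.0]]
scene head 236 px 465.2 199.7 circ [0.5534 0.2837 0.0103] mean [0.5598 0.2815 0.1938] zmin 0.1712
scene stem 83 px 469.6 177.3 circ [0.5541 0.2836 0.0033] mean [0.5549 0.2832 0.2409] zmin 0.2224
side head 391 px 248.0 338.3 circ [0.5503 0.28   0.011 ] mean [0.5446 0.2853 0.1941] zmin 0.1701
side stem 142 px 243.6 311.8 circ [0.5502 0.2799 0.0037] mean [0.5485 0.2815 0.2411] zmin 0.2221
wrist head 930 px 319.5 241.9 circ [0.5496 0.2823 0.0104] mean [0.5464 0.2869 0.2008] zmin 0.1703
wrist stem 370 px 319.4 270.8 circ [0.5504 0.2813 0.0043] mean [0.5484 0.284  0.2396] zmin 0.2225
```

View pics/vwrist.png

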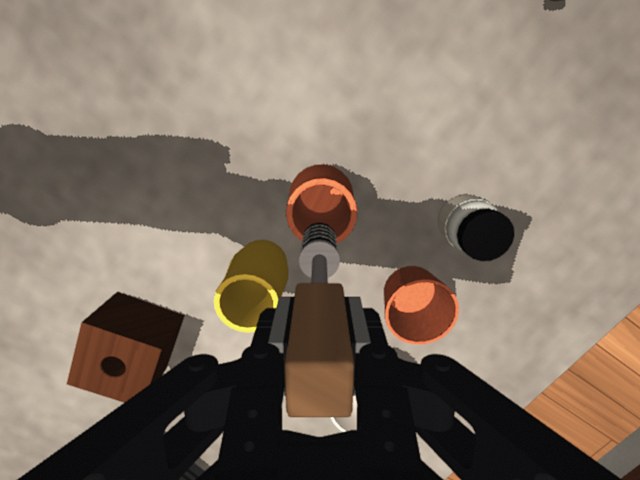

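View pics/vside.png

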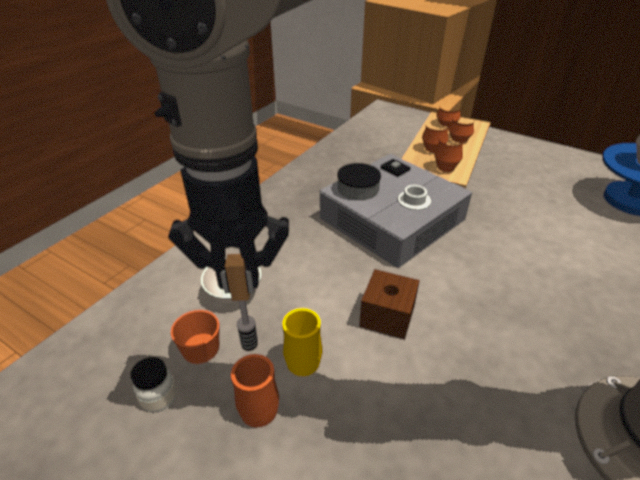

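The brush hangs upright (wrist: head at (320,245), vase rim around (322,210)). Head versus rim offset is about 2 mm. I correct that and do the strokes.

```bash

python3 -m crank '[[[0.13,0.16,0],[0,0,0]],[[0,0,2],[0,0,0]],[[0,0,2],[0,0,0]],[[0,0,2],[0,0,0]],[[0,0,2],[0,0,0]]]'
python3 -m crank '[[[0,0,2],[0,0,0]],[[0,0,2],[0,0,0]],[[0,0,1.8],[0,0,0]],[[0,0,1],[0,0,0]],[[0,0,0],[0,0,0]]]'
python3 -m crank '[[[0,0,0],[0,0,0]],[[0,0,0],[0,0,0]],[[0,0,0],[0,0,0]]]'
python3 -m crank '[[[0,0,-1.6],[0,0,0]],[[0,0,-1.6],[0,0,0]],[[0,0,-1.6],[0,0,0]],[[0,0,-1.6],[0,0,0]],[[0,0,0],[0,0,0]]]'
python3 -m crank '[[[0,0,0],[0,0,0]],[[0,0,0],[0,0,0]],[[0,0,0],[0,0,0]]]'
python3 -m crank '[[[0,0,1.6],[0,0,0]],[[0,0,1.6],[0,0,0]],[[0,0,1.6],[0,0,0]],[[0,0,1.6],[0,0,0]],[[0,0,0],[0,0,0]]]'
python3 -m crank '[[[0,0,0],[0,0,0]],[[0,0,0],[0,0,0]],[[0,0,0],[0,0,0]]]'
python3 -m crank '[[[0,0,-1.6],[0,0,0]],[[0,0,-1.6],[0,0,0]],[[0,0,-1.6],[0,0,0]],[[0,0,-1.6],[0,0,0]],[[0,0,0],[0,0,0]]]'
python3 -m crank '[[[0,0,0],[0,0,0]],[[0,0,0],[0,0,0]],[[0,0,0],[0,0,0]]]'
```

```text
clock: 7.1
tcp_pos: [0.5515, 0.2838, 0.2009]
orientation: [1.445, 2.79, 0.001]
contact_force: [-0.5, -0.5, -1.2]
grip_width: 0.0212
gripper_force: 59.0
clock: 7.6
tcp_pos: [0.5507, 0.2835, 0.1321]
orientation: [-1.444, -2.789, 0.003]
contact_force: [-0.3, -0.7, -0.1]
grip_width: 0.0213
gripper_force: 59.0
clock: 7.9
tcp_pos: [0.552, 0.2845, 0.1343]
orientation: [1.443, 2.79, 0.002]
contact_force: [0.3, -0.8, -1.2]
grip_width: 0.0213
gripper_force: 59.0
clock: 8.4
tcp_pos: [0.553, 0.285, 0.2002]
orientation: [1.443, 2.788, 0.007]
contact_force: [-0.4, 0.3, -0.5]
grip_width: 0.0212
gripper_force: 59.0
clock: 8.7
tcp_pos: [0.5509, 0.284, 0.1963]
orientation: [-1.443, -2.79, 0.002]
contact_force: [0.7, 0.1, -0.8]
grip_width: 0.0215
gripper_force: 59.0
clock: 9.2
tcp_pos: [0.5496, 0.2834, 0.1305]
orientation: [-1.442, -2.788, 0.007]
contact_force: [-0.7, -0.2, -0.7]
grip_width: 0.0216
gripper_force: 59.0
clock: 9.5
tcp_pos: [0.552, 0.2845, 0.1342]
orientation: [1.443, 2.79, 0.002]
contact_force: [-0.0, 0.0, -0.5]
grip_width: 0.0212
gripper_force: 59.0
clock: 10.0
tcp_pos: [0.5531, 0.285, 0.2002]
orientation: [1.443, 2.788, 0.008]
contact_force: [1.0, 0.9, -0.4]
grip_width: 0.0213
gripper_force: 59.0
clock: 10.3
tcp_pos: [0.5509, 0.284, 0.1963]
orientation: [-1.443, -2.79, 0.002]
contact_force: [-0.5, -0.8, -0.4]
grip_width: 0.0217
gripper_force: 59.0
```

```bash

python3 -m crank '[[[0,0,-2],[0,0,0]],[[0,0,-2.5],[0,0,0]],[[0,0,-2.5],[0,0,0]],[[0,0,-2],[0,0,0]],[[-1.8,-1.3,0],[0,0,0]]]'
python3 -m crank '[[[-3.58,-2.6,0],[0,0,0]],[[-3.58,-2.6,0],[0,0,0]],[[-3.58,-2.6,0],[0,0,0]],[[-3.58,-2.6,0],[0,0,0]],[[-3.58,-2.6,0],[0,0,0]]]'
python3 -m crank '[[[-3.58,-2.6,0],[0,0,0]],[[-3.58,-2.6,0],[0,0,0]],[[-3.58,-2.6,0],[0,0,0]],[[-3.58,-2.6,0],[0,0,0]],[[-3.58,-2.6,0],[0,0,0]]]'
python3 -m crank '[[[-3.58,-2.6,0],[0,0,0]],[[-3.58,-2.6,0],[0,0,0]],[[-1.78,-1.3,0],[0,0,0]],[[0,0,0],[0,0,0]],[[0,0,0],[0,0,0]]]'
python3 -m crank '[[[0,0,0],[0,0,0]],[[0,0,0],[0,0,0]]]'
python3 look.py p
python3 - <<'E'
from h import *
for n in ["scene","side","wrist"]:
    f=np.load(f"p{n}.npz"); d=f["d"]; o=dict(orientation=Rot.from_matrix(f["R"]).as_rotvec(),tcp_pos=f["t"])
    P=cloud(n,d,o); m=(d>0)&(np.hypot(P[...,0]-.546,P[...,1]+.29)<.036)&(P[...,2]>.107)&(P[...,2]<.115); S=P[m]; v,u=np.nonzero(m)
    print(n,len(S),circ(S),cv2.minAreaRect(S[:,:2].astype(np.float32)*1000)[:2],S[:,2].mean(),u.mean(),v.mean())
E
```

```text
clock: 10.8
tcp_pos: [0.5518, 0.2658, 0.2895]
orientation: [1.436, 2.793, 0.008]
contact_force: [0.8, -0.0, -1.2]
grip_width: 0.0211
gripper_force: 59.0
clock: 11.3
tcp_pos: [0.5474, 0.038, 0.2862]
orientation: [-1.444, -2.789, 0.002]
contact_force: [1.2, -0.1, -0.2]
grip_width: 0.0211
gripper_force: 59.0
clock: 11.8
tcp_pos: [0.5444, -0.1827, 0.2862]
orientation: [-1.444, -2.789, 0.001]
contact_force: [0.6, 0.0, -0.6]
grip_width: 0.0216
gripper_force: 59.0
clock: 12.3
tcp_pos: [0.5433, -0.2913, 0.2861]
orientation: [-1.445, -2.787, 0.0]
contact_force: [0.5, 0.8, -1.4]
grip_width: 0.0213
gripper_force: 59.0
clock: 12.5
tcp_pos: [0.5447, -0.2893, 0.2869]
orientation: [-1.44, -2.791, -0.001]
contact_force: [-0.3, 0.4, -1.1]
grip_width: 0.0214
gripper_force: 59.0
tcp [ 0.5447 -0.2893  0.2869] [[-0.58, 0.815, -0.0], [0.815, 0.58, 0.001], [0.001, 0.0, -1.0]]
scene head 243 px 177.9 194.9 circ [ 0.5468 -0.2856  0.0105] mean [ 0.5537 -0.284   0.1994] zmin 0.1762
scene stem 86 px 174.4 171.6 circ [ 0.5478 -0.2856  0.0033] mean [ 0.5484 -0.2855  0.2473] zmin 0.2289
side head 218 px 420.7 157.
[... 429 characters left out ...]
p.float64(-0.28777358071144876), np.float64(0.02297074426508767)) ((546.7647705078125, -288.155517578125), (52.63983917236328, 50.02668380737305)) 0.1103910912998082 182.0225988700565 231.48022598870057
side 110 (np.float64(0.5453439025021027), np.float64(-0.29106014967195315), np.float64(0.0227023648903174)) ((545.0496215820312, -290.9433288574219), (50.08720016479492, 50.87840270996094)) 0.10894876947801285 415.3272727272727 191.05454545454546
wrist 719 (np.float64(0.5454937334087704), np.float64(-0.29102851875329583), np.float64(0.022858299543136014)) ((543.7613525390625, -288.3573913574219), (50.248146057128906, 44.10331726074219)) 0.10841741506937033 319.1682892906815 208.26286509040335
```

View pics/pwrist.png

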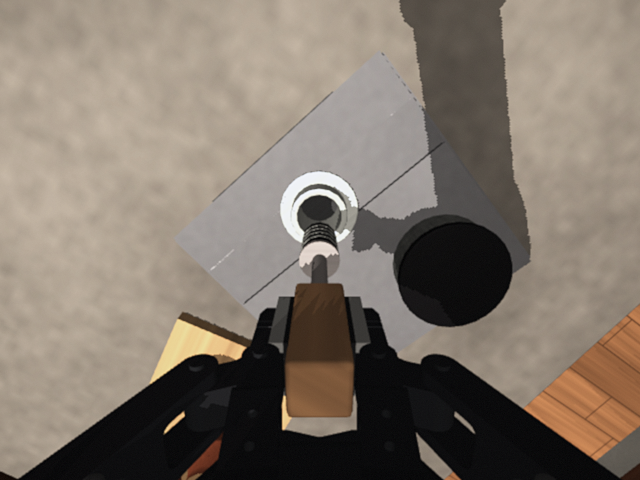

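View pics/pscene.png

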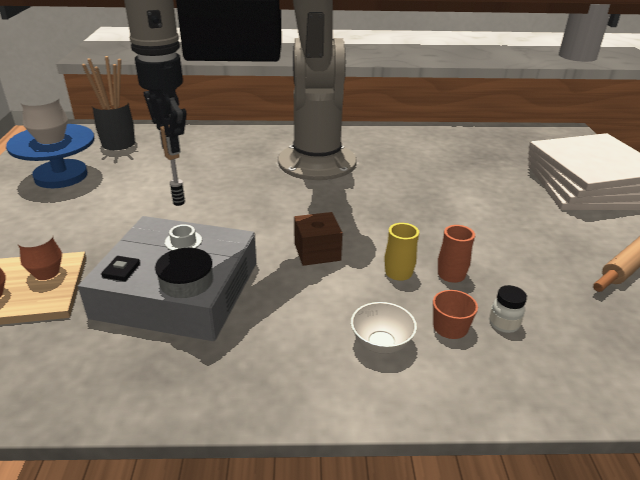

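The brush hangs upright over the port (wrist: port at (319,207); scene: head at (178,193), port at (183,235)), and the vases stand where they were. I correct by (+0.9, −2.3) mm, lower to just above the rim and re-measure.

```bash

python3 -m crank '[[[-0.24,-0.06,0],[0,0,0]],[[0,0,1.2],[0,0,0]],[[0,0,1.2],[0,0,0]],[[0,0,1.2],[0,0,0]],[[0,0,1],[0,0,0]]]'
python3 -m crank '[[[0,0,0.5],[0,0,0]],[[0,0,0],[0,0,0]],[[0,0,0],[0,0,0]],[[0,0,0],[0,0,0]],[[0,0,0],[0,0,0]]]'
python3 look.py q
cat > port.py <<'E'
from h import *; import sys
for n in ["scene","side","wrist"]:
    f=np.load(f"{sys.argv[1]}{n}.npz"); d=f["d"]; t=f["t"]; o=dict(orientation=Rot.from_matrix(f["R"]).as_rotvec(),tcp_pos=t)
    P=cloud(n,d,o); r=np.hypot(P[...,0]-.546,P[...,1]+.29); m=(d>0)&(r<.036)&(r>.016)&(P[...,2]>.107)&(P[...,2]<.114); S=P[m]
    print(n,len(S),np.round(circ(S),4),np.round(cv2.minAreaRect(S[:,:2].astype(np.float32)*1000)[:2],1).tolist())
E
python3 port.py q
```

```text
clock: 13.15
tcp_pos: [0.5448, -0.2928, 0.2394]
orientation: [-1.443, -2.789, 0.0]
contact_force: [0.8, 0.2, -0.7]
grip_width: 0.0216
gripper_force: 59.0
clock: 13.65
tcp_pos: [0.5456, -0.2933, 0.2368]
orientation: [1.443, 2.789, 0.0]
contact_force: [0.9, -0.1, -1.0]
grip_width: 0.0211
gripper_force: 59.0
tcp [ 0.5456 -0.2933  0.2368] [[-0.578, 0.816, 0.001], [0.816, 0.578, -0.0], [-0.001, 0.001, -1.0]]
scene head 222 px 178.9 216.8 circ [ 0.5481 -0.2897  0.0101] mean [ 0.5546 -0.2882  0.1497] zmin 0.1271
scene stem 76 px 175.7 194.6 circ [ 0.548  -0.2897  0.0033] mean [ 0.5487 -0.2896  0.1973] zmin 0.1789
side head 198 px 417.8 176.8 circ [ 0.545  -0.2923  0.0102] mean [ 0.5431 -0.286   0.15  ] zmin 0.1268
side stem 64 px 421.0 156.3 circ [ 0.5453 -0.2925  0.0034] mean [ 0.545  -0.2913  0.1978] zmin 0.1781
wrist head 953 px 319.5 242.1 circ [ 0.5449 -0.2927  0.0104] mean [ 0.5416 -0.288   0.157 ] zmin 0.1261
wrist stem 376 px 319.5 270.7 circ [ 0.5455 -0.2937  0.0043] mean [ 0.5436 -0.2909  0.1953] zmin 0.1779
scene 157 [ 0.548  -0.2876  0.0227] [[550.0, -287.0], [50.1, 50.7]]
side 98 [ 0.5451 -0.2909  0.023 ] [[545.0, -289.5], [49.8, 50.2]]
wrist 1029 [ 0.5457 -0.2916  0.0228] [[544.1, -289.4], [51.0, 45.5]]
```

```bash

python3 -m crank '[[[0.13,0.11,0],[0,0,0]],[[0,0,0],[0,0,0]],[[0,0,0],[0,0,0]],[[0,0,0],[0,0,0]]]'
python3 -m crank '[[[0,0,0.6],[0,0,0]],[[0,0,0.6],[0,0,0]],[[0,0,0.6],[0,0,0]],[[0,0,0],[0,0,0]],[[0,0,0],[0,0,0]]]'
python3 look.py s; python3 port.py s
```

```text
clock: 14.2
tcp_pos: [0.5455, -0.2915, 0.2363]
orientation: [-1.443, -2.79, 0.0]
contact_force: [0.2, -0.3, -1.1]
grip_width: 0.0216
gripper_force: 59.0
clock: 14.7
tcp_pos: [0.5453, -0.2915, 0.2179]
orientation: [-1.443, -2.79, 0.0]
contact_force: [-0.5, 1.1, -1.3]
grip_width: 0.0214
gripper_force: 59.0
tcp [ 0.5453 -0.2915  0.2179] [[-0.578, 0.816, -0.001], [0.816, 0.578, 0.0], [0.001, -0.0, -1.0]]
scene head 358 px 181.4 228.1 circ [ 0.5485 -0.2884  0.0161] mean [ 0.5542 -0.2866  0.1227] zmin 0.107
scene stem 79 px 178.0 203.1 circ [ 0.5476 -0.2879  0.0036] mean [ 0.5485 -0.2875  0.178 ] zmin 0.1591
side head 280 px 416.1 187.1 circ [ 0.5454 -0.2914  0.0158] mean [ 0.5429 -0.285   0.1238] zmin 0.107
side stem 63 px 419.5 164.7 circ [ 0.5454 -0.2909  0.0036] mean [ 0.5447 -0.2896  0.1783] zmin 0.1593
wrist head 2050 px 319.4 234.5 circ [ 0.545  -0.2912  0.0182] mean [ 0.5411 -0.2861  0.1221] zmin 0.1069
wrist stem 375 px 319.5 270.6 circ [ 0.5451 -0.2917  0.0042] mean [ 0.5432 -0.289   0.1764] zmin 0.1595
scene 140 [ 0.5483 -0.2882  0.023 ] [[550.0, -288.0], [48.9, 48.7]]
side 88 [ 0.5453 -0.2907  0.0228] [[545.0, -288.6], [49.9, 43.8]]
wrist 1095 [ 0.5452 -0.2914  0.0229] [[543.7, -289.6], [50.4, 45.7]]
```

Centred within about 0.5 mm in every view. Now down another 5.2 cm.

```bash

python3 -m crank '[[[0,0,0.6],[0,0,0]],[[0,0,0.6],[0,0,0]],[[0,0,0.6],[0,0,0]],[[0,0,0.6],[0,0,0]],[[0,0,0.6],[0,0,0]]]'
python3 -m crank '[[[0,0,0.6],[0,0,0]],[[0,0,0.6],[0,0,0]],[[0,0,0.6],[0,0,0]],[[0,0,0.4],[0,0,0]],[[0,0,0],[0,0,0]]]'
python3 -m crank '[[[0,0,0],[0,0,0]],[[0,0,0],[0,0,0]],[[0,0,0],[0,0,0]],[[0,0,0],[0,0,0]],[[0,0,0],[0,0,0]]]'
python3 -m crank '[[[0,0,0],[0,0,0]],[[0,0,0],[0,0,0]],[[0,0,0],[0,0,0]],[[0,0,0],[0,0,0]],[[0,0,0],[0,0,0]]]'
python3 look.py e | grep -E "stem|tcp"; python3 port.py e
```

```text
clock: 15.35
tcp_pos: [0.5453, -0.2914, 0.1875]
orientation: [-1.443, -2.79, 0.0]
contact_force: [0.1, 0.5, -0.9]
grip_width: 0.0213
gripper_force: 59.0
clock: 15.85
tcp_pos: [0.5452, -0.2913, 0.1656]
orientation: [-1.443, -2.789, 0.0]
contact_force: [-0.1, -0.8, -1.2]
grip_width: 0.0213
gripper_force: 59.0
clock: 16.35
tcp_pos: [0.5456, -0.2915, 0.1664]
orientation: [1.443, 2.79, 0.0]
contact_force: [-0.5, -0.6, -1.2]
grip_width: 0.0215
gripper_force: 59.0
clock: 16.85
tcp_pos: [0.5455, -0.2915, 0.1663]
orientation: [1.444, 2.79, 0.0]
contact_force: [-0.3, 0.3, -0.7]
grip_width: 0.0212
gripper_force: 59.0
tcp [ 0.5455 -0.2915  0.1663] [[-0.578, 0.816, 0.0], [0.816, 0.578, 0.0], [0.0, 0.0, -1.0]]
scene stem 236 px 181.9 230.0 circ [ 0.5482 -0.2879  0.0192] mean [ 0.5499 -0.2874  0.1155] zmin 0.1073
side stem 153 px 415.8 189.0 circ [ 0.5457 -0.2913  0.0179] mean [ 0.5444 -0.2894  0.116 ] zmin 0.1073
wrist stem 2033 px 319.9 256.5 circ [ 0.5449 -0.2907  0.0204] mean [ 0.5419 -0.2865  0.1117] zmin 0.1073
scene 165 [ 0.5478 -0.2879  0.023 ] [[547.4, -287.8], [50.7, 50.7]]
side 96 [ 0.5459 -0.2915  0.0229] [[546.0, -291.0], [49.8, 50.1]]
wrist 1715 [ 0.5454 -0.2915  0.0227] [[543.9, -289.4], [50.9, 45.1]]
```

View pics/ewrist.png

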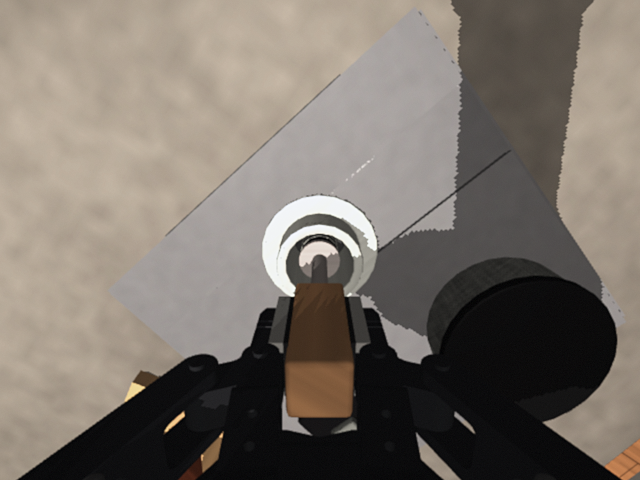

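The head's cap (320,262) sits centred inside the port ring, about 8 mm below the rim, with no contact force. I hand in.

```bash
python3 -c "
from bench import r
print(r.hand_in())"
```

```text
the job is handed in; nothing more can be done
None
```

I handed the job in at about 17 s: the brush went down the vase and back up twice, and it is now held upright and centred in the port to about 1 mm, bristles about 8 mm below the rim, no contact force felt; the hand-in reported no verdict.

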